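# Load test of a sprung belt tensioner

### The job

Load-test the belt tensioner on its rig: with the closed fingers push its roller round against the spring until you are pressing on it with 12 N (within 1.5 N), hold it still there for a good second, then ease the arm all the way back to its rest without letting it snap. The loose needle stays behind at the deflection reached; leave it untouched and slide the reading marker along the scale until its index stands tip to tip with the needle. Never press the roller with more than 14 N, and leave the other things as they are.

Things in the scene. Friction and masses are not known exactly. Their poses are not given: they have to be found in the camera images.
- rig: Cream cast test rig fixed to the granite bench: plate 300 x 360 x 20 mm, running from 210 mm in -x to 90 mm in +x of the pivot and 180 mm either side in y. Origin: on the tensioner's vertical pivot axis, at bench level; z up. Pivot hub: 72 mm across, 96 mm high.
- scale_zero (a point): Zero of the flat aluminium scale sector on the rig's -x side, 177.5 mm from the pivot axis, on the scale's top 46 mm above the bench. The sector spans 150 to 205 mm radius about the pivot; ticks every 5 degrees (long every 10) from 0 to 70. The scale angle is counted about the pivot from here, anticlockwise seen from above.
- pulley: Black roller of the tensioner: upright cylinder 50 mm across, 66 to 92 mm above the bench (bolt head to 99), spinning freely near the end of the flat aluminium arm (28 mm wide, top 64 mm above the bench), 120 mm from the pivot axis. Origin: on its axis, at its underside; its yaw means nothing.
- pulley_center (a point): Centre of the black roller, 79 mm above the bench, 120 mm from the pivot axis.
- tensioner (a joint): Deflection of the arm, rad: 0 on its rest stop (roller then 13 degrees before scale zero), growing anticlockwise seen from above, stop at 1.15. The spring drives it back to 0. Force on the roller square to the arm: an unknown preload of 4 to 9 N, different each time, plus about 10 N per rad (0.083 N per mm); 12 N comes between 0.3 and 0.85 rad. Let go, it snaps back.
- needle_tip (a point): Tip of the loose drag needle: thin dark strip, 5 mm wide, 47 to 50 mm above the bench, between scale and arm, on the same pivot, tip at 172 mm radius. The arm's side pushes a small pin on it (top 64 mm high), so its scale angle becomes the arm's greatest deflection; light friction keeps it there when the arm goes back. It starts 1 to 7 degrees up the scale.
- marker_index (a point): Index of the steel reading marker, at the inner end of its foot, 174 mm from the pivot axis, 50 mm above the bench. The marker slides round the scale about the same pivot (0 to 68 degrees) with about 0.6 N of friction and stays where left. It starts near the high end.
- marker_fin (a point): Centre of the marker's upright grip fin, at the index's scale angle, 196 mm from the pivot axis, 75 mm above the bench. The fin is 10 mm thick along the slide, 26 mm long radially and reaches from 53 to 89 mm above the bench; its foot is 22 mm wide, 36 mm long radially and 6 mm high.
- needle: The drag needle as a whole, with its pin. Origin: on the pivot axis at bench level; its -x axis points along the needle.
- spare_roller: Bystander: spare black roller lying on the rig's plate behind the pivot, ring 44 mm across, 16 mm hole, 22 mm high. Origin: centre of its underside.
- gauge_block: Bystander: steel gauge block 35 x 9 x 30 mm standing on the rig's plate. Origin: centre of its underside.
- bolt: Bystander: bolt standing head down on the rig's plate, 20 mm across, 30 mm high. Origin: centre of its underside.
- vblock: Bystander: dark steel V-block 70 x 50 x 44 mm on the bench. Origin: centre of its underside.
- setup_block: Bystander: steel setup block 75 x 50 x 25 mm on the bench. Origin: centre of its underside.
- cylinder_square: Bystander: upright steel cylinder, 60 mm across, 120 mm high, on the bench. Origin: centre of its underside.
- spanner: Bystander: 160 mm spanner lying on the bench.

How it is judged (in metres and radians):
On the way, in this order (a step that is already met when the one before it is completed fails the run):
1. the roller is pressed with 12 N (within 1.5 N) and held still for a second (contact force between the fingers and pulley between 10.5 and 13.5 N and velocity of joint tensioner between -0.1 and 0.1 rad/s and value of joint tensioner above 0.2 rad), for 0.9 s.
2. the arm is back at its rest and the roller let go (value of joint tensioner below 0.04 rad and contact force between the fingers and pulley below 0.3 N), for 0.2 s.
3. the marker's index stands tip to tip with the needle (horizontal distance between marker_index and needle_tip below 0.0045 m), for 0.2 s.
At the end, for the whole second after the job is handed in: The marker's index is within 4.5 mm of the needle tip (which the arm has carried up the scale), the tensioner arm is back at its rest (under 0.04 rad), and the rig is let go (horizontal distance between marker_index and needle_tip below 0.0045 m and value of joint tensioner below 0.04 rad and distance of needle_tip from where it was at the start of the episode above 0.02 m and contact force between the fingers and rig below 0.3 N); the robot touches nothing.
It fails at once if the roller is pressed with more than 14.5 N (contact force between the fingers and pulley above 14.5 N).
It fails at once if the arm snaps back (faster than 1.5 rad/s) (velocity of joint tensioner below -1.5 rad/s).
It fails at once if the needle is touched by the robot (contact force between any of the fingers, the arm and needle above 0.5 N).
It fails at once if another thing on the rig or the bench is moved more than 20 mm (distance of any of spare_roller, gauge_block, bolt, vblock, setup_block, cylinder_square, spanner from where it was at the start of the episode above 0.02 m).
It also fails if it takes over 62 s, if anything falls off the work surface, if the arm or the gripper's body presses on something with over 40 N, if the wrist force passes 120 N, or if a joint passes its speed limit or range.

### The arm

A 7-joint arm with a two-finger parallel gripper is mounted at the origin on the work surface. World frame = base frame: x ahead of the robot, y to its left, z up, the work surface at z = 0. Lengths are in mm, angles in rad, forces in N, time in s.
With the tool pointing down it reaches from about 425 to 975 mm from the base axis. Payload 16.7 kg.
Tool frame: the origin (TCP) lies where the fingers leave the gripper's body, on its centre line; the fingertips stand 73 mm ahead of it and the grasp point (between the pads) lies 54 mm ahead of it; z points along the fingers, y is the line along which they close (so a half turn about z gives the same grasp; the last joint's range is limited). The gripper opens to 85 mm and grips with 20 to 120 N. Pads are 22 mm wide; open, the fingers measure 114 mm over their backs; the gripper's body (76 mm by 85 mm) begins 54 mm behind the grasp point. The pads swing forward as they close: fully open they stand 13 mm farther back than shut.
Start: joints at [-1.282, 0.426, 0.074, 1.606, -0.034, 1.111, -0.067], TCP at [286.779, 611.015, 303.902] pointing down, gripper open.
Joint ranges: [-2.85, 2.85], [-0.5, 2.14], [-1.23, 1.37], [0.21, 2.46], [-1.02, 4.16], [0.16, 2.05], [-2.73, 2.73]. Speed limits (rad/s): [1.89, 1.89, 2.39, 2.39, 3.01, 3.01, 3.01].

### API

Orientations are given as a unit quaternion [w, x, y, z].
In Python, from cell import robot, vision gives the robot as it stands.
- The arm moves only by the tool arm_command, never from a script. Its argument "plan" is a list that holds one entry, the list of rows, each a list of 5 numbers: the finger opening in mm, from 0 to 85.4, then the shift along the tool's x, y, z in units of 25 mm (1.0 is 25 mm), then the turn about the tool's z in degrees. A call has 1 to 5 rows; each row shifts and turns the commanded pose from where the row before left it, along the tool's axes as they then stand; what a row does not reach is not made up. A row lasts 1/10 s, in which the tool goes at most 50 mm and 8.59 degrees, less where a joint would pass 70% of its speed; a pose out of reach is approached as far as the arm can. A call is refused whole if a number of a shift passes 1 or a number of a turn 8.59, either way. A call with a gripper value outside its range is refused whole. The fingers move at their own pace and stop on an object; "squeeze" is the grip in N (left out, the last holds). Time passes only in rows, so rows that do not move let the fingers close. It gives the time, the measured TCP pose, the force, the opening and the grip force at its end, in the units of the state.
- robot.observe(): the state, without advancing time (a new reading comes with each control period).
- vision.read_camera(name): name is "side" or "top"; returns a dict with "frame" (400x640x3 uint8, red, green, blue), "range_z" (400x640 float32, mm along the optical axis (not along the pixel's ray), 0 where there is no reading), "camera_matrix" (3x3 intrinsics, pixels), "rvec" (rotation vector, rad) and "tvec" (3), from world to camera coordinates, as OpenCV has them. Camera axes: x right, y down, z forward; pixel columns grow to the right and rows downward; lengths in mm; the calibration is good to about 2 mm. A picture is of the moment at which its call begins.
- robot.close_job(): hands the job in; it is judged then, once.
The state is a dict: "clock": time; "joints": joint angles; "joint_velocities": joint speeds; "tau": joint torques, N m; "tcp_pos": TCP position; "tcp_rot": TCP orientation; "ft_force": force on the tool from outside, world axes, zero at the start; "wrist_torque": the same for the moment, N m; "width": opening from 0.0 (shut) to 1.0 (fully open); "gripper_force": force on a finger pad.
Only numpy, scipy, OpenCV 4.12 (cv2) and the standard library are available. Lean on these libraries where they do the work, as an engineer would, in place of code of your own. Each camera call takes 0.05 s, during which the arm holds its last target. There are 200 camera calls.

## Working session

There is one attempt and no reset: what is moved stays moved. The work goes in short steps, Python scripts to look and compute and a tool call to move; the robot and the scene stay as the last step left them, time stands still between calls to the robot, and variables do not carry over. Pictures are saved under pics/ and viewed, at most 10 in all, crops included, and the job is handed in when it is done.

Besides the shell and the picture viewer there is one more tool, called as name(argument=value, ...), one argument or row to a line, values as JSON. arm_command: Moves the arm, as the interface text tells. Its arguments: {"type":"object","properties":{"plan":{"type":"array","items":{"type":"array","items":{"type":"array","items":{"type":"number"}}}},"squeeze":{"type":"number"}},"required":["plan"]}

```bash
mkdir -p pics; cat > h.py <<'E'
import numpy as np, cv2
from cell import robot, vision
def cam(n):
    d=vision.read_camera(n); d['R']=cv2.Rodrigues(np.array(d['rvec'],float))[0]; d['t']=np.array(d['tvec'],float).ravel(); d['K']=np.array(d['camera_matrix'],float); return d
def ray(d,uv,z):
    uv=np.atleast_2d(uv).astype(float)
    r=(np.linalg.inv(d['K'])@np.c_[uv,np.ones(len(uv))].T).T@d['R']; c=-d['R'].T@d['t']
    return c+r*((z-c[2])/r[:,2])[:,None]
def cloud(d):
    v,u=np.mgrid[:400,:640]; Z=d['range_z']; K=d['K']
    P=np.stack([(u-K[0,2])/K[0,0]*Z,(v-K[1,2])/K[1,1]*Z,Z],-1)
    return (P-d['t'])@d['R']
def proj(d,p):
    return cv2.projectPoints(np.atleast_2d(p).astype(float),np.array(d['rvec'],float),d['t'],d['K'],None)[0][:,0]
def save(n,img): cv2.imwrite('pics/'+n,cv2.cvtColor(img,cv2.COLOR_RGB2BGR))
E
python3 - <<'E'
from h import *
s=robot.observe(); print({k:np.round(v,3) for k,v in s.items()})
for n in('top','side'):
    d=cam(n); save(n+'0.png',d['frame']); print(n,-d['R'].T@d['t'],d['R'][2],d['K'][0,0])
    np.savez(n+'0.npz',**{k:d[k] for k in('frame','range_z','R','t','K','rvec')})
E
```

```text
{'clock': np.float64(0.0), 'joints': array([-1.281,  0.427,  0.074,  1.607, -0.034,  1.111, -0.067]), 'joint_velocities': array([-0.   ,  0.001, -0.001, -0.001, -0.   , -0.002,  0.   ]), 'tau': array([-1.0000e-03, -9.4983e+01,  3.7600e+00, -4.6349e+01,  1.9000e-02,
        1.1000e-02, -0.0000e+00]), 'tcp_pos': array([286.654, 610.732, 303.203]), 'tcp_rot': array([-0.   ,  0.218,  0.976, -0.001]), 'ft_force': array([0.556, 0.482, 0.412]), 'wrist_torque': array([ 0.024, -0.004, -0.062]), 'gripper_force': np.float64(0.0), 'width': np.float64(1.002)}
top [ 314.29119144  -11.37757105 1558.92200281] [ 0.18347093 -0.00519108 -0.98301143] 464.6561032464067
side [ 554.21245807 -681.36320967  912.45946569] [ 0.02037946  0.62897909 -0.77715505] 379.7392369235285
```

View pics/top0.png

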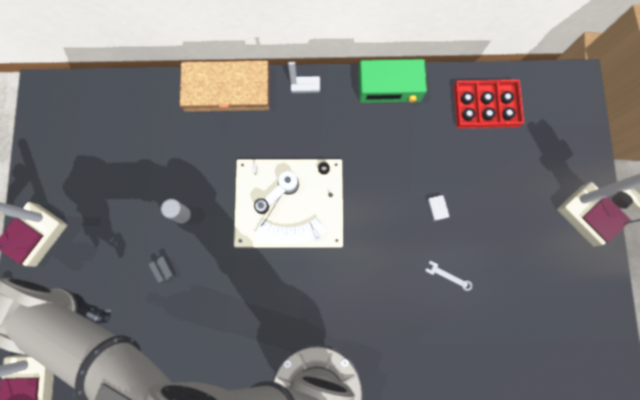

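View pics/side0.png

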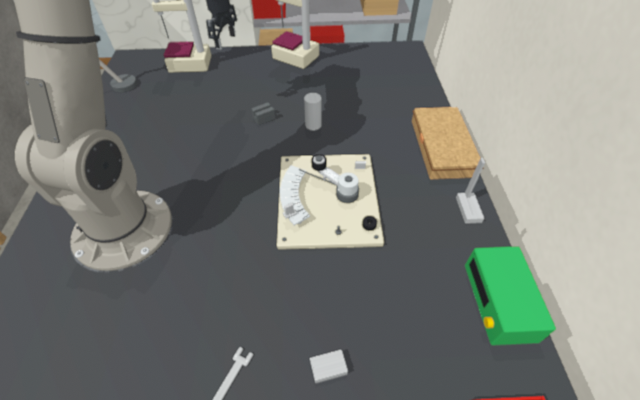

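The top view (x up, y left) shows the plate at (234–343, 159–247), the hub at (288,181), the roller at (262,205) and the marker near (315,228). The side view shows the hub at (347,187), the roller at (319,161) and the marker near (295,212). I'll rectify and enlarge the rig next.

```bash
cat > m.py <<'E'
from h import *
P={}
for n,roi in(('top',(220,145,140,115)),('side',(260,140,140,120))):
    d=dict(np.load(n+'0.npz')); f=d['frame']; x,y,w,h=roi
    C=cloud(d); hsv=cv2.cvtColor(f,cv2.COLOR_RGB2HSV)
    m=np.zeros((400,640),np.uint8); s=f.astype(int)
    m[y:y+h,x:x+w]=(s.min(2)>120)[y:y+h,x:x+w]*255
    c=max(cv2.findContours(m,0,2)[0],key=cv2.contourArea)
    w3=ray(d,c[:,0],20)[:,:2].astype(np.float32)
    r=cv2.minAreaRect(w3); print(n,'plate rect',r)
    # hub top z~96 and roller tops by depth
    sub=C[y:y+h,x:x+w].reshape(-1,3); col=f[y:y+h,x:x+w].reshape(-1,3).astype(int)
    for a,b in((90,104),(82,90)):
        k=(sub[:,2]>a)&(sub[:,2]<b); mm=np.zeros((h,w),np.uint8); mm.flat[k]=1
        N,L,st,ce=cv2.connectedComponentsWithStats(mm)
        for i in range(1,N):
            if st[i,4]>4: q=sub[L.ravel()==i]; print(' z',a,st[i,4],(q.min(0)/2+q.max(0)/2).round(1),q.mean(0).round(1), np.ptp(q,axis=0).round(), col[L.ravel()==i].mean(0).round())
    save(n+'c.png',cv2.resize(f[y:y+h,x:x+w],None,fx=5,fy=5,interpolation=cv2.INTER_CUBIC))
E
python3 m.py
```

```text
top plate rect ((611.919677734375, 82.41211700439453), (367.19415283203125, 302.1408386230469), 88.900390625)
 z 90 189 [673.   82.7  96.4] [672.8  82.9  94.1] [56. 58. 12.] [228. 231. 234.]
 z 90 173 [590.3 168.2  97. ] [590.2 168.8  95.6] [47. 48. 14.] [154. 157. 160.]
 z 90 19 [498.1  -3.4  94.3] [499.   -3.   93.1] [23. 16.  8.] [237. 239. 244.]
 z 82 20 [692.9  91.   87.9] [695.3  91.4  88.6] [21. 29.  4.] [247. 248. 249.]
 z 82 10 [678.9  60.2  87.6] [679.8  61.4  87.8] [14. 13.  4.] [248. 250. 252.]
 z 82 9 [667.5 104.1  86.2] [667.5 102.9  87.4] [10. 17.  7.] [242. 245. 247.]
 z 82 21 [655.8  67.   86. ] [655.2  66.7  87.2] [20. 19.  8.] [248. 250. 252.]
 z 82 11 [645.8  89.6  86.5] [646.4  89.4  87.4] [ 7. 13.  6.] [241. 244. 247.]
 z 82 9 [568.6 170.7  85.8] [567.4 170.1  86.6] [ 7. 13.  7.] [124. 123. 117.]
 z 82 6 [489.6  -8.   86.5] [488.4  -8.   86.6] [9. 6. 6.] [230. 232. 238.]
side plate rect ((611.9991455078125, 76.6446762084961), (373.8577575683594, 302.5308532714844), 88.92195892333984)
 z 90 138 [589.4 166.7  95.4] [589.7 165.4  94.2] [47. 50. 11.] [114. 115. 115.]
 z 90 142 [672.5  78.3  94.5] [671.9  78.9  92.6] [54. 53.  9.] [190. 196. 196.]
 z 82 34 [589.  151.1  86.1] [586.7 148.8  86.2] [46. 20.  7.] [53. 53. 51.]
 z 82 6 [658.5 102.6  87.8] [659.3 102.   88.6] [9. 9. 4.] [224. 228. 224.]
 z 82 108 [670.4  78.9  86.2] [670.9  69.8  87.7] [55. 58.  8.] [210. 216. 216.]
 z 82 32 [496.9  -6.4  86. ] [496.   -8.   86.6] [25. 18.  8.] [194. 196. 197.]
```

View pics/topc.png

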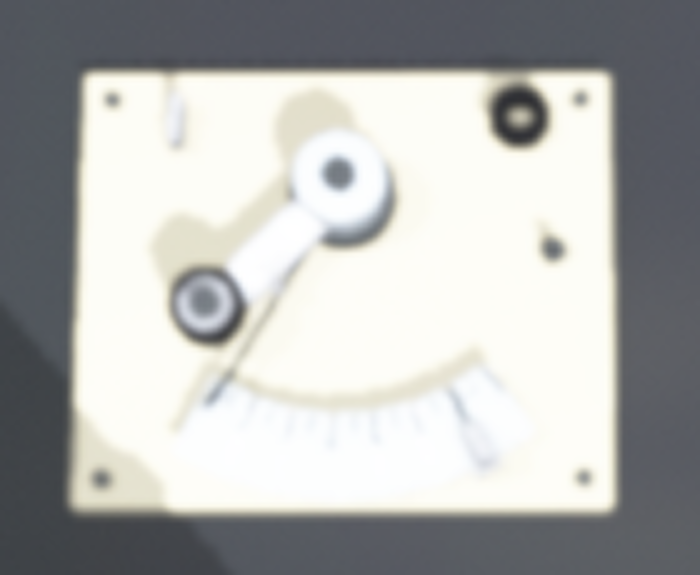

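View pics/sidec.png

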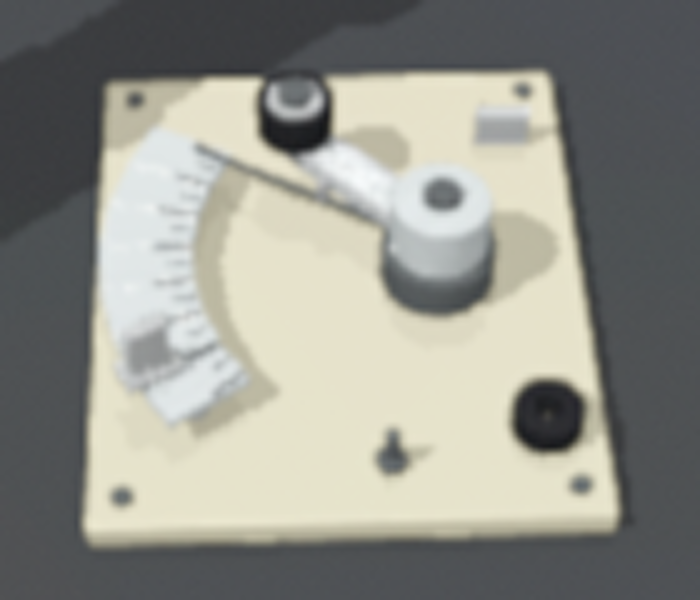

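The crops show: hub (340,175), roller (205,302), needle tip (208,403) and marker (480,445) in the top crop. In the side crop the fin is at (148,345). Pivot ≈ (672, 80), roller ≈ (590, 167), which gives r = 119 against 120. Fin r ≈ 194 against 196, so that also agrees. Moving off now with the fingers closed.

arm_command(
  plan=[
    [[0, -0.97, -0.42, 0, 0], [0, -0.97, -0.42, 0, 0], [0, -0.97, -0.42, 0, 0], [0, -0.97, -0.42, 0, 0], [0, -0.97, -0.42, 0, 0]],
  ],
)

```text
clock: 0.6
tcp_pos: [374.8, 511.0, 303.6]
tcp_rot: [-0.0, 0.218, 0.976, -0.0]
ft_force: [0.7, 0.7, 0.5]
width: 0.145
gripper_force: 0.0
```

arm_command(
  plan=[
    [[0, -0.97, -0.42, 0, 0], [0, -0.97, -0.42, 0, 0], [0, -0.97, -0.42, 0, 0], [0, -0.97, -0.42, 0, 0], [0, -0.97, -0.42, 0, 0]],
  ],
)

```text
clock: 1.1
tcp_pos: [462.2, 411.9, 303.6]
tcp_rot: [-0.0, 0.218, 0.976, -0.0]
ft_force: [1.5, 1.4, -0.0]
width: -0.002
gripper_force: 0.0
```

arm_command(
  plan=[
    [[0, -0.97, -0.42, 0, 0], [0, -0.97, -0.42, 0, 0], [0, -0.97, -0.42, 0, 0], [0, -0.97, -0.42, 0, 0], [0, -0.97, -0.42, 0, 0]],
  ],
)

```text
clock: 1.6
tcp_pos: [549.6, 312.9, 303.6]
tcp_rot: [-0.0, 0.218, 0.976, -0.0]
ft_force: [-0.2, 0.3, 0.3]
width: -0.004
gripper_force: 0.0
```

arm_command(
  plan=[
    [[0, -0.97, -0.42, 0, 0], [0, -0.97, -0.42, 0, 0], [0, -0.97, -0.42, 0, 0], [0, -0.97, -0.42, 0, 0], [0, -0.97, -0.42, 0, 0]],
  ],
)

```text
clock: 2.1
tcp_pos: [637.1, 213.9, 303.5]
tcp_rot: [-0.0, 0.218, 0.976, -0.0]
ft_force: [-0.3, 1.0, 0.6]
width: 0.0
gripper_force: 0.0
```

arm_command(
  plan=[
    [[0, 0, 0, 0.95, 5], [0, 0, 0, 0.95, 5], [0, 0, 0, 0.95, 5], [0, 0, 0, 0.95, 5], [0, 0, 0, 0.95, 0]],
  ],
)

```text
clock: 2.6
tcp_pos: [636.3, 214.8, 183.8]
tcp_rot: [-0.0, 0.385, 0.923, -0.0]
ft_force: [0.6, 1.2, -0.6]
width: -0.001
gripper_force: 0.0
```

arm_command(
  plan=[
    [[0, 0, 0, 0.82, 0], [0, 0, 0, 0.82, 0], [0, 0, 0, 0, 0]],
  ],
)

```text
clock: 2.9
tcp_pos: [635.1, 214.4, 141.2]
tcp_rot: [-0.002, 0.384, 0.923, -0.002]
ft_force: [0.1, 0.8, -0.4]
width: -0.002
gripper_force: 0.0
```

```bash
cat >> h.py <<'E'
PIV=np.array([672.,80.]); 
def toolang(q=None):
    from scipy.spatial.transform import Rotation as R
    q=robot.observe()['tcp_rot'] if q is None else q
    M=R.from_quat([q[1],q[2],q[3],q[0]]).as_matrix(); return M
def rows(target,z,yang,n,first=None):
    """equal rows to target xy (or polar list), yang = world angle deg of tool y"""
    s=robot.observe(); M=toolang(s['tcp_rot']); a=np.degrees(np.arctan2(M[1,1],M[0,1])); p=s['tcp_pos'][:2]
    print('at',s['tcp_pos'].round(1),'yang',round(a,1),'F',s['ft_force'].round(2),'t',s['clock'])
    T=np.atleast_2d(target)
    for i in range(len(T)):
        t=T[i]; ya=np.atleast_1d(yang)[i]; dturn=-(ya-a)
        r=np.radians(a); Y=np.array([np.cos(r),np.sin(r)]); X=np.array([-Y[1],Y[0]])
        dd=t-p; print(i,np.round([dd@X/25,dd@Y/25,dturn],3)); p=t; a=ya
E
python3 - <<'E'
from h import *
M=toolang(); print(M.round(3))
for n in('top','side'):
    d=cam(n); s=robot.observe(); p=s['tcp_pos']; print(p, proj(d,[p+[0,0,-73]]))
    C=cloud(d); k=(C[...,2]>70)&(C[...,2]<115)&(np.hypot(C[...,0]-p[0],C[...,1]-p[1])<40); q=C[k]; print(len(q), np.round(q.min(0),1),np.round(q.max(0),1),np.round(q.mean(0),1))
    u=(230,140,130,110) if n=='top' else (270,130,130,110)
    save(n+'1.png',cv2.resize(d['frame'][u[1]:u[1]+u[3],u[0]:u[0]+u[2]],None,fx=4,fy=4,interpolation=cv2.INTER_CUBIC))
i=[cv2.imread('pics/top1.png'),cv2.imread('pics/side1.png')]
cv2.imwrite('pics/both1.png',cv2.resize(np.hstack(i),(800,338)))
E
```

```text
[[-0.705  0.709 -0.004]
 [ 0.709  0.705 -0.002]
 [ 0.002 -0.005 -1.   ]]
[635.87949564 214.57277005 142.96114793] [[247.23711349 192.93256621]]Traceback (most recent call last):
  File "<stdin>", line 5, in <module>
    return umr_minimum(a, axis, None, out, keepdims, initial, where)
ValueError: zero-size array to reduction operation minimum which has no identity
```

arm_command(
  plan=[
    [[0, 0, -0.2, 0, 0], [0, 0, -0.2, 0, 0], [0, 0, -0.2, 0, 0], [0, 0, -0.1, 0, 0], [0, 0, -0.05, 0, 0]],
  ],
)

```text
clock: 3.45
tcp_pos: [623.2, 201.3, 144.6]
tcp_rot: [0.0, 0.384, 0.923, 0.0]
ft_force: [0.4, 0.6, -0.3]
width: 0.003
gripper_force: 0.0
```

arm_command(
  plan=[
    [[0, 0, -0.05, 0, 0], [0, 0, -0.05, 0, 0], [0, 0, -0.05, 0, 0], [0, 0, -0.05, 0, 0], [0, 0, -0.05, 0, 0]],
  ],
)

```text
clock: 3.95
tcp_pos: [618.8, 197.1, 144.1]
tcp_rot: [-0.0, 0.384, 0.923, -0.0]
ft_force: [-0.0, 0.1, -0.0]
width: 0.0
gripper_force: 0.0
```

arm_command(
  plan=[
    [[0, 0, -0.05, 0, 0], [0, 0, -0.05, 0, 0], [0, 0, -0.05, 0, 0]],
  ],
)

```text
clock: 4.25
tcp_pos: [616.4, 194.8, 144.3]
tcp_rot: [0.0, 0.384, 0.923, 0.0]
ft_force: [4.5, 4.7, -1.5]
width: 0.0
gripper_force: 3.0
```

arm_command(
  plan=[
    [[0, 0.042, -0.127, 0, -1.5], [0, 0.042, -0.127, 0, -1.5], [0, 0.042, -0.127, 0, -1.5], [0, 0.042, -0.127, 0, -1.5], [0, 0.042, -0.127, 0, -1.5]],
  ],
)

```text
clock: 4.75
tcp_pos: [602.3, 187.7, 144.4]
tcp_rot: [0.001, 0.322, 0.947, 0.001]
ft_force: [5.6, 6.5, -3.7]
width: -0.001
gripper_force: 4.7
```

arm_command(
  plan=[
    [[0, 0.042, -0.127, 0, -1.5], [0, 0.042, -0.127, 0, -1.5], [0, 0.042, -0.127, 0, -1.5], [0, 0, 0, 0, 0], [0, 0, 0, 0, 0]],
  ],
)

```text
clock: 5.25
tcp_pos: [594.1, 181.9, 144.5]
tcp_rot: [0.001, 0.285, 0.959, 0.001]
ft_force: [5.5, 7.6, -4.7]
width: 0.003
gripper_force: 4.7
```

```bash
python3 - <<'E'
from h import *
F=[]
for n in('side','top'):
    d=cam(n); s=robot.observe(); F.append(np.r_[s['ft_force'],s['tcp_pos'],s['clock']])
print(np.round(F,2),s['tau'].round(2)); M=toolang(); print(np.degrees(np.arctan2(M[1,1],M[0,1])))
E
```

```text
[[  6.38   7.24  -5.21 594.1  181.97 144.44   5.3 ]
 [  5.29   7.27  -4.34 594.08 182.01 144.45   5.35]] [ 3.860e+00 -9.377e+01  1.186e+01 -3.133e+01  1.450e+00  2.310e+00
 -1.000e-02]
56.93202116321957
```

arm_command(
  plan=[
    [[0, 0.042, -0.127, 0.02, -1.5], [0, 0.042, -0.127, 0.02, -1.5], [0, 0.042, -0.127, 0.01, -1.5], [0, 0.042, -0.127, 0.01, -1.5], [0, 0.042, -0.127, 0, -1.5]],
  ],
)

```text
clock: 5.85
tcp_pos: [582.4, 171.5, 144.0]
tcp_rot: [0.002, 0.221, 0.975, 0.002]
ft_force: [4.0, 10.3, 6.2]
width: 0.003
gripper_force: 5.8
```

```bash
cat > f.py <<'E'
from h import *
import sys
F=[]
for i in range(int(sys.argv[1])):
    vision.read_camera('top'); s=robot.observe(); F.append(np.r_[s['ft_force'],s['tcp_pos'],s['gripper_force'],s['clock']])
F=np.array(F); M=toolang(); m=F.mean(0)
print(m.round(2),'std',F[:,:3].std(0).round(2),'H',np.hypot(*(m[:2]-[.3,.6])).round(2),'N',np.linalg.norm(m[:3]-[.3,.6,0]).round(2),'yang',np.degrees(np.arctan2(M[1,1],M[0,1])).round(1))
r=m[3:5]-PIV; print('polar',np.hypot(*r),np.degrees(np.arctan2(r[1],r[0])))
E
python3 f.py 3
```

```text
[  4.23   9.96   5.81 582.17 171.17 143.97   5.48   5.95] std [0.32 0.43 0.56] H 10.15 N 11.69 yang 64.4
polar 127.99021020338026 134.57375226590543
```

arm_command(
  plan=[
    [[0, 0.042, -0.127, -0.004, -1.5], [0, 0.042, -0.127, 0, -1.5], [0, 0.042, -0.127, 0, -1.5], [0, 0.042, -0.127, 0, -1.5], [0, 0, 0, 0, 0]],
  ],
)

```text
clock: 6.5
tcp_pos: [573.2, 161.4, 144.0]
tcp_rot: [0.002, 0.169, 0.986, 0.002]
ft_force: [4.3, 10.9, 5.1]
width: 0.001
gripper_force: 6.0
```

```bash
python3 f.py 4
```

```text
[  3.97  11.16   5.67 573.33 161.64 143.98   5.97   6.62] std [0.43 0.5  0.1 ] H 11.18 N 12.54 yang 70.5
polar 128.06417727475076 140.39365786374307
```

arm_command(
  plan=[
    [[0, 0.028, -0.085, -0.01, -1], [0, 0.028, -0.085, 0, -1], [0, 0, 0, 0, 0], [0, 0, 0, 0, 0], [0, 0, 0, 0, 0]],
  ],
)

```text
clock: 7.2
tcp_pos: [570.5, 158.2, 144.1]
tcp_rot: [0.001, 0.152, 0.988, 0.002]
ft_force: [3.6, 12.3, 4.4]
width: -0.001
gripper_force: 6.1
```

```bash
python3 f.py 5
```

```text
[  3.89  11.85   4.67 570.49 158.25 144.07   6.12   7.35] std [0.57 0.33 0.47] H 11.81 N 12.7 yang 72.5
polar 128.17001868160304 142.37302491914554
```

arm_command(
  plan=[
    [[0, 0, 0, -0.008, 0], [0, 0, 0, 0, 0], [0, 0, 0, 0, 0], [0, 0, 0, 0, 0], [0, 0, 0, 0, 0]],
  ],
)

```text
clock: 7.95
tcp_pos: [570.4, 158.3, 144.1]
tcp_rot: [0.001, 0.152, 0.988, 0.002]
ft_force: [3.9, 11.3, 2.1]
width: 0.001
gripper_force: 6.2
```

arm_command(
  plan=[
    [[0, 0, 0, 0, 0], [0, 0, 0, 0, 0], [0, 0, 0, 0, 0], [0, 0, 0, 0, 0], [0, 0, 0, 0, 0]],
  ],
)

```text
clock: 8.45
tcp_pos: [570.4, 158.2, 144.1]
tcp_rot: [0.001, 0.152, 0.988, 0.002]
ft_force: [3.6, 12.1, 2.9]
width: -0.001
gripper_force: 6.2
```

```bash
python3 f.py 8
```

```text
[  3.98  11.67   2.79 570.4  158.26 144.13   6.2    8.67] std [0.54 0.38 0.56] H 11.67 N 12.0 yang 72.5
polar 128.24342165284287 142.3954332410875
```

arm_command(
  plan=[
    [[0, -0.045, 0.126, 0, 1.5], [0, -0.045, 0.126, 0, 1.5], [0, -0.045, 0.126, 0, 1.5], [0, -0.045, 0.126, 0, 1.5], [0, -0.045, 0.126, 0, 1.5]],
  ],
)

```text
clock: 9.35
tcp_pos: [581.3, 170.8, 144.1]
tcp_rot: [0.001, 0.217, 0.976, 0.002]
ft_force: [4.2, 9.2, 3.4]
width: 0.003
gripper_force: 5.4
```

arm_command(
  plan=[
    [[0, -0.045, 0.126, 0, 1.5], [0, -0.045, 0.126, 0, 1.5], [0, -0.045, 0.126, 0, 1.5], [0, -0.045, 0.126, 0, 1.5], [0, -0.045, 0.126, 0, 1.5]],
  ],
)

```text
clock: 9.85
tcp_pos: [593.8, 181.8, 144.1]
tcp_rot: [0.001, 0.281, 0.96, 0.002]
ft_force: [4.7, 7.5, 2.0]
width: -0.001
gripper_force: 4.8
```

arm_command(
  plan=[
    [[0, -0.045, 0.126, 0, 1.5], [0, -0.045, 0.126, 0, 1.5], [0, -0.045, 0.126, 0, 1.5], [0, -0.045, 0.126, 0, 1.5], [0, -0.045, 0.126, 0, 1.5]],
  ],
)

```text
clock: 10.35
tcp_pos: [607.5, 190.8, 144.1]
tcp_rot: [0.001, 0.343, 0.939, 0.001]
ft_force: [5.1, 6.3, 2.9]
width: -0.004
gripper_force: 4.1
```

arm_command(
  plan=[
    [[0, -0.045, 0.126, 0, 1.5], [0, -0.045, 0.126, 0, 1.5], [0, -0.03, 0.084, 0, 1], [0, -0.03, 0.084, 0, 1], [0, -0.03, 0.084, 0, 1]],
  ],
)

```text
clock: 10.85
tcp_pos: [618.1, 195.5, 143.2]
tcp_rot: [-0.0, 0.392, 0.92, -0.0]
ft_force: [-1.0, 0.4, 0.1]
width: -0.003
gripper_force: 0.0
```

arm_command(
  plan=[
    [[0, 0, 0.4, 0, 0], [0, 0, 0.6, -0.4, 0], [0, 0, 0, -1, 0], [0, 0, 0, -1, 0], [0, 0, 0, -1, 0]],
  ],
)

```text
clock: 11.35
tcp_pos: [636.3, 213.2, 228.8]
tcp_rot: [-0.0, 0.392, 0.92, -0.0]
ft_force: [0.6, -0.3, 0.4]
width: 0.003
gripper_force: 0.0
```

arm_command(
  plan=[
    [[0, 0, 0, -0.6, -8.5], [0, 0, 0, 0, -8.5], [0, 0, 0, 0, -8.5], [0, 0, 0, 0, -8.5], [0, 0, 0, 0, -8.5]],
  ],
)

```text
clock: 11.85
tcp_pos: [636.4, 213.2, 243.1]
tcp_rot: [-0.0, 0.029, 1.0, -0.0]
ft_force: [-0.3, -0.2, -0.5]
width: 0.006
gripper_force: 0.0
```

```bash
cat > n.py <<'E'
from h import *
import sys
tag=sys.argv[1]; im=[]
for n,roi in(('top',(230,150,120,105)),('side',(265,140,120,105))):
    d=cam(n); x,y,w,h=roi; f=d['frame']
    im.append(cv2.resize(f[y:y+h,x:x+w],(400,350),interpolation=cv2.INTER_CUBIC))
    np.savez(n+tag+'.npz',**{k:d[k] for k in('frame','range_z','R','t','K','rvec')})
    C=cloud(d); r=np.hypot(C[...,0]-672,C[...,1]-80)
    k=(C[...,2]>72)&(C[...,2]<95)&(r>178)&(r<215)&(C[...,0]<560); q=C[k]
    if len(q): print(n,'fin',len(q),((q.min(0)+q.max(0))/2).round(1),q.mean(0).round(1))
    k=(C[...,2]>85)&(C[...,2]<103)&(r>90)&(r<150); q=C[k]; 
    if len(q): print(n,'roller',len(q),((q.min(0)+q.max(0))/2).round(1),q.mean(0).round(1))
save('v'+tag+'.png',np.hstack(im))
rows(np.array([[514,-36]]),0,[105],1)
E
python3 n.py 2
```

```text
top fin 29 [497.6  -3.4  85. ] [497.1  -4.1  88.6]
top roller 95 [591.3 160.2  93.8] [592.8 159.1  94.7]
side fin 59 [496.8  -7.2  82.2] [496.7  -8.7  83.8]
side roller 169 [589.5 165.3  94.2] [589.2 163.4  93.1]
at [636.4 213.  243.1] yang 86.5 F [ 0.43 -0.08  0.2 ] t 11.95
0 [  4.284 -10.237 -18.476]
```

View pics/v2.png

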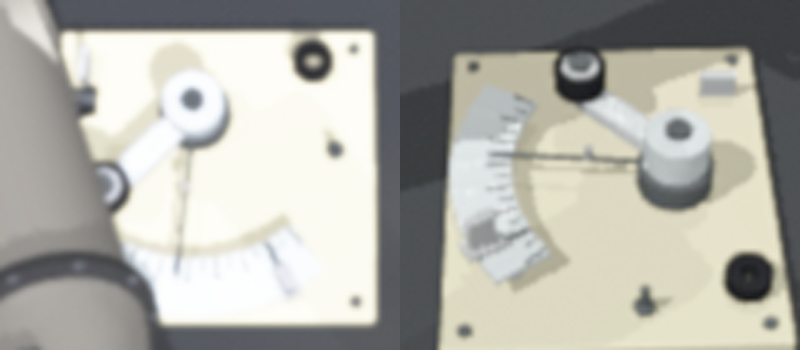

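The view shows the arm back at rest, with the needle tip at panel (177,272) in the top half and (490,153) in the side half. The marker is unmoved, at (287,272) and (487,230). I'm going over to the far side of the marker.

arm_command(
  plan=[
    [[0, 0.39, -0.93, 0, 0], [0, 0.39, -0.93, 0, 0], [0, 0.39, -0.93, 0, 0], [0, 0.39, -0.93, 0, 0], [0, 0.39, -0.93, 0, 0]],
  ],
)

```text
clock: 12.45
tcp_pos: [579.8, 99.2, 243.2]
tcp_rot: [-0.0, 0.034, 0.999, 0.0]
ft_force: [-0.4, -0.0, 0.2]
width: 0.003
gripper_force: 0.0
```

arm_command(
  plan=[
    [[0, 0.39, -0.93, 0, 0], [0, 0.39, -0.93, 0, 0], [0, 0.39, -0.93, 0, 0], [0, 0.39, -0.93, 0, 0], [0, 0.39, -0.93, 0, 0]],
  ],
)

```text
clock: 12.95
tcp_pos: [523.8, -13.7, 243.3]
tcp_rot: [-0.0, 0.034, 0.999, 0.0]
ft_force: [0.4, -1.1, 0.2]
width: -0.001
gripper_force: 0.0
```

arm_command(
  plan=[
    [[0, 0.39, -0.93, 0, 0], [0, 0, 0, 0, -8.5], [0, 0, 0, 0, -8.5], [0, 0, 0, 0, -8.5], [0, 0, 0, 0, 0]],
  ],
)

```text
clock: 13.45
tcp_pos: [513.1, -35.6, 243.3]
tcp_rot: [0.0, -0.189, 0.982, 0.0]
ft_force: [-0.4, -0.1, -0.3]
width: 0.005
gripper_force: 0.0
```

```bash
python3 - <<'E'
from h import *
for n,uv in(('top',(283.1,231.6)),('side',(292,185.9))):
    d=dict(np.load(n+'2.npz')); c=ray(d,uv,48)[0]; print(n,c.round(1))
    for P in ([672,80.5],[672.5,82.8] if n=='top' else [672.2,78.4]):
        r=c[:2]-P; print(P,np.hypot(*r).round(1),np.degrees(np.arctan2(r[1],r[0])).round(1)%360)
a=np.radians(206.1+10.2); t=PIV+196*np.array([np.cos(a),np.sin(a)]); rows(t,0,[112],1)
E
```

```text
top [509.   99.5  48. ]
[672, 80.5] 164.1 173.4
[672.5, 82.8] 164.4 174.2
side [505. 100.  48.]
[672, 80.5] 168.2 173.3
[672.2, 78.4] 168.6 172.6
at [513.1 -35.6 243.3] yang 111.8 F [-0.36 -0.06 -0.35] t 13.45
0 [-0.029 -0.032 -0.234]
```

arm_command(
  plan=[
    [[0, 0, 0, 0.9, -4], [0, 0, 0, 0.9, 0], [0, 0, 0, 0.9, 0], [0, 0, 0, 0.9, 0], [0, 0, 0, 0.44, 0]],
  ],
)

```text
clock: 13.95
tcp_pos: [512.4, -35.5, 140.6]
tcp_rot: [-0.001, -0.22, 0.975, 0.0]
ft_force: [-0.2, -0.1, 0.5]
width: 0.0
gripper_force: 0.0
```

arm_command(
  plan=[
    [[0, 0, 0, 0, 0], [0, 0, 0.15, 0, 0], [0, 0, 0.15, 0, 0], [0, 0, 0.1, 0, 0], [0, 0, 0, 0, 0]],
  ],
)

```text
clock: 14.45
tcp_pos: [508.6, -26.0, 142.8]
tcp_rot: [0.0, -0.224, 0.975, 0.0]
ft_force: [0.9, -0.6, 0.6]
width: -0.001
gripper_force: 0.0
```

```bash
python3 - <<'E'
from h import *
a=np.radians(206+5.5); t=PIV+195*np.array([np.cos(a),np.sin(a)]); rows(t,0,[116],1)
d=cam('side'); f=d['frame'][160:260,250:380]; save('v3.png',cv2.resize(f,None,fx=5,fy=5,interpolation=cv2.INTER_CUBIC))
E
```

```text
at [508.6 -26.  142.8] yang 115.9 F [ 0.85 -0.64  0.59] t 14.45
0 [ 0.033  0.197 -0.133]
```

View pics/v3.png

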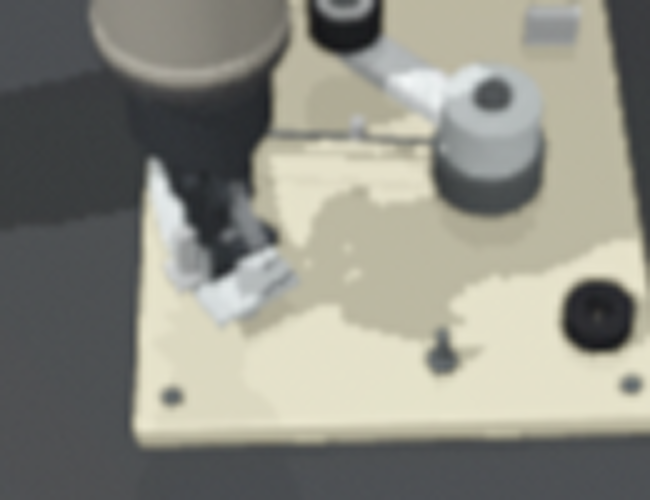

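```bash
python3 - <<'E'
from h import *
d=dict(np.load('side2.npz'))
P=np.array([[508.6,-26,70],[497,-5,75],[497,-5,89],[508.6,-26,143],[672,80,96]]); print(((proj(d,P)-[250,160])*5).round())
d=cam('side');C=cloud(d)
for v in range(190,222,3): print(v,[tuple(C[v,u].round().astype(int)) for u in range(284,308,4)])
E
```

```text
[[215. 270.]
 [194. 236.]
 [192. 220.]
 [207. 186.]
 [490.  89.]]
190 [(np.int64(495), np.int64(-61), np.int64(212)), (np.int64(505), np.int64(-62), np.int64(213)), (np.int64(514), np.int64(-62), np.int64(213)), (np.int64(524), np.int64(-60), np.int64(209)), (np.int64(534), np.int64(-54), np.int64(202)), (np.int64(541), np.int64(106), np.int64(20))]
193 [(np.int64(493), np.int64(-58), np.int64(198)), (np.int64(504), np.int64(-62), np.int64(202)), (np.int64(514), np.int64(-64), np.int64(203)), (np.int64(523), np.int64(-58), np.int64(196)), (np.int64(532), np.int64(-33), np.int64(167)), (np.int64(541), np.int64(96), np.int64(18))]
196 [(np.int64(490), np.int64(-28), np.int64(151)), (np.int64(502), np.int64(-51), np.int64(177)), (np.int64(513), np.int64(-62), np.int64(190)), (np.int64(523), np.int64(-61), np.int64(187)), (np.int64(533), np.int64(-59), np.int64(185)), (np.int64(540), np.int64(82), np.int64(20))]
199 [(np.int64(487), np.int64(-9), np.int64(117)), (np.int64(501), np.int64(-50), np.int64(164)), (np.int64(512), np.int64(-60), np.int64(175)), (np.int64(522), np.int64(-62), np
[... 1373 characters left out ...]
86)), (np.int64(518), np.int64(-38), np.int64(84)), (np.int64(528), np.int64(-9), np.int64(47)), (np.int64(539), np.int64(-9), np.int64(46))]
217 [(np.int64(480), np.int64(2), np.int64(21)), (np.int64(493), np.int64(-18), np.int64(46)), (np.int64(504), np.int64(-17), np.int64(44)), (np.int64(516), np.int64(-19), np.int64(47)), (np.int64(527), np.int64(-18), np.int64(44)), (np.int64(539), np.int64(-21), np.int64(47))]
220 [(np.int64(480), np.int64(-8), np.int64(20)), (np.int64(491), np.int64(-10), np.int64(22)), (np.int64(504), np.int64(-28), np.int64(45)), (np.int64(516), np.int64(-30), np.int64(47)), (np.int64(527), np.int64(-30), np.int64(46)), (np.int64(538), np.int64(-11), np.int64(20))]
```

The side view shows the closed fingertip just beyond the fin at crop (215,265), with the fin at (190,235), and this agrees with the projection. Now I push the marker clockwise.

arm_command(
  plan=[
    [[0, 0.011, 0.136, 0, 1], [0, 0.011, 0.136, 0, 1], [0, 0.022, 0.272, 0, 2], [0, 0.022, 0.272, 0, 2], [0, 0.022, 0.272, 0, 2]],
  ],
)

```text
clock: 15.05
tcp_pos: [495.7, -2.0, 142.2]
tcp_rot: [-0.0, -0.154, 0.988, -0.0]
ft_force: [-0.4, -0.8, -0.6]
width: 0.001
gripper_force: 0.3
```

arm_command(
  plan=[
    [[0, 0.022, 0.272, 0, 2], [0, 0.022, 0.272, 0, 2], [0, 0.022, 0.272, 0, 2], [0, 0.022, 0.272, 0, 2], [0, 0.022, 0.272, 0, 2]],
  ],
)

```text
clock: 15.55
tcp_pos: [484.9, 30.3, 142.2]
tcp_rot: [-0.0, -0.067, 0.998, -0.0]
ft_force: [0.0, -1.5, -0.6]
width: -0.001
gripper_force: 0.3
```

arm_command(
  plan=[
    [[0, 0.022, 0.272, 0, 2], [0, 0.022, 0.272, 0, 2], [0, 0.022, 0.272, 0, 2], [0, 0.011, 0.136, 0, 1], [0, 0, 0, 0, 0]],
  ],
)

```text
clock: 16.05
tcp_pos: [481.0, 54.0, 142.2]
tcp_rot: [-0.0, -0.008, 1.0, 0.0]
ft_force: [0.2, -0.9, -0.4]
width: -0.002
gripper_force: 0.0
```

```bash
python3 f.py 2; python3 n.py 4 
```

```text
[ 1.7000e-01 -8.0000e-02  3.4000e-01  4.8109e+02  5.3590e+01  1.4222e+02
  0.0000e+00  1.6120e+01] std [0.45 0.26 0.27] H 0.69 N 0.77 yang 90.9
polar 192.72591967000847 -172.1223224947604
top roller 167 [589.5 170.1  94.1] [589.9 170.6  94.4]
side fin 25 [480.6  43.8  83.5] [481.2  42.9  84. ]
side roller 170 [589.5 166.7  94.2] [589.2 162.9  93.3]
at [481.1  53.2 142.2] yang 90.9 F [-0.62 -0.48 -0.24] t 16.25
0 [ -1.261  -3.588 -14.146]
```

View pics/v4.png

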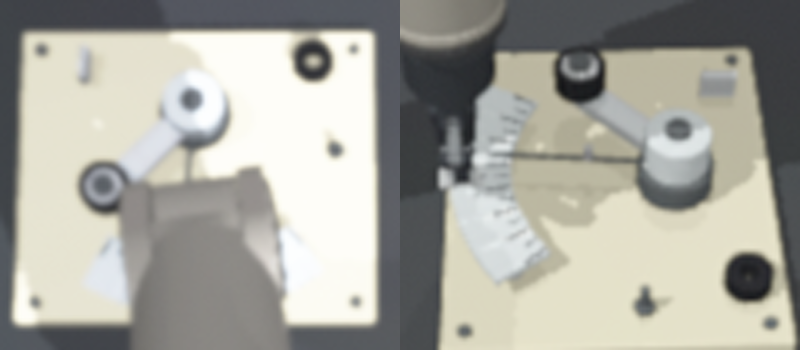

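The view shows the fingers at the marker, with the needle at side-panel row 155 and the marker foot near (445,178). That leaves about 9° to go, so I push most of it, then back off and measure.

arm_command(
  plan=[
    [[0, 0.011, 0.136, 0, 1], [0, 0.011, 0.136, 0, 1], [0, 0.011, 0.136, 0, 1], [0, 0.011, 0.136, 0, 1], [0, 0.011, 0.136, 0, 1]],
  ],
)

```text
clock: 16.75
tcp_pos: [480.0, 70.9, 142.2]
tcp_rot: [-0.0, 0.037, 0.999, -0.0]
ft_force: [-0.3, -0.9, 0.1]
width: 0.002
gripper_force: 0.3
```

arm_command(
  plan=[
    [[0, 0.011, 0.136, 0, 1], [0, 0.011, 0.136, 0, 1], [0, 0, 0, 0, 0], [0, 0, 0, 0, 0]],
  ],
)

```text
clock: 17.15
tcp_pos: [480.1, 77.5, 142.2]
tcp_rot: [0.0, 0.053, 0.999, 0.0]
ft_force: [-0.1, 0.5, -0.0]
width: -0.001
gripper_force: 0.0
```

```bash
python3 f.py 3
```

```text
[ 2.6000e-01  5.2000e-01 -1.1000e-01  4.8012e+02  7.7300e+01  1.4223e+02
  0.0000e+00  1.7250e+01] std [0.08 0.36 0.81] H 0.09 N 0.14 yang 83.9
polar 191.89878469482488 -179.19462684140797
```

arm_command(
  plan=[
    [[0, 0, -0.5, 0, 0], [0, 0, -0.5, -0.5, 0], [0, 0, -0.5, -1, 0], [0, 0, -0.8, -1, 0], [0, 0, -0.8, -1, 0]],
  ],
)

```text
clock: 17.8
tcp_pos: [471.2, -1.7, 231.4]
tcp_rot: [0.0, 0.054, 0.999, -0.0]
ft_force: [-0.5, 0.8, 0.0]
width: -0.002
gripper_force: 0.0
```

arm_command(
  plan=[
    [[0, 0, -1, -1, 0], [0, 0, -1, -1, 0], [0, 0, -1, -1, 0], [0, 0, -1, 0, 0], [0, 0, 0, 0, 0]],
  ],
)

```text
clock: 18.3
tcp_pos: [460.0, -103.3, 306.3]
tcp_rot: [0.001, 0.056, 0.998, -0.0]
ft_force: [-0.9, 0.1, -0.6]
width: -0.004
gripper_force: 0.0
```

```bash
python3 n.py 5
```

```text
top fin 32 [477.4  98.5  84.5] [477.   98.5  88.3]
top roller 183 [589.2 168.5  94. ] [589.4 168.6  94.4]
side fin 55 [477.2  95.4  82.8] [477.3  94.7  83.6]
side roller 171 [589.4 166.7  93.4] [589.2 163.3  93. ]
at [ 460.4 -100.2  305.3] yang 83.7 F [ 0.4  -0.48 -0.44] t 18.4
0 [ -1.85    2.785 -21.269]
```

View pics/v5.png

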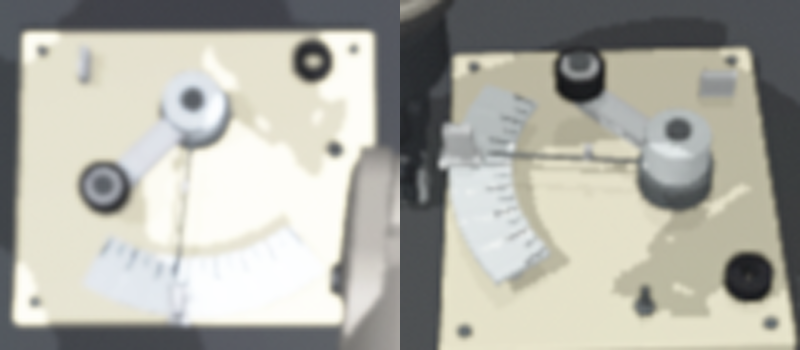

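The view shows the marker nearly in line with the needle: fin at top-panel (178,300) against tip (177,270), and at side-panel (460,145) against tip (487,155). I'll zoom in to measure the remaining gap.

```bash
python3 - <<'E'
from h import *
im=[]
for n,roi in(('top',(264,190,40,60)),('side',(272,165,60,40))):
    d=dict(np.load(n+'5.npz')); x,y,w,h=roi; f=d['frame']
    a=cv2.resize(f[y:y+h,x:x+w],None,fx=8,fy=8,interpolation=cv2.INTER_CUBIC)
    a=cv2.convertScaleAbs(a,alpha=1.6,beta=-150); im.append(cv2.copyMakeBorder(a,0,480-a.shape[0],0,0,0))
    # needle line: darkest pixel across, in world polar about camera-own hub
    H=np.array([672.4,82.8] if n=='top' else [672.2,78.4]); g=cv2.cvtColor(f,cv2.COLOR_RGB2GRAY).astype(float)
    for r in (100,110,120,125,145,155,160,164,168,172,178):
        z=48.5 if r<170 else 50
        A=np.radians(np.arange(166,184,.1)); W=np.c_[H[0]+r*np.cos(A),H[1]+r*np.sin(A),np.full(len(A),z)]
        p=np.float32(proj(d,W)); v=cv2.remap(g.astype(np.float32),p[:,0],p[:,1],cv2.INTER_LINEAR).ravel()
        i=v.argmin(); k=abs(np.arange(len(v))-i)<12; w_=np.clip(np.median(v)-v,0,None)*k; print(n,r,(np.degrees(A)*w_).sum().round(2)/w_.sum().round(2),v.min().round(),np.median(v).round())
save('v6.png',np.hstack(im))
E
```

```text
top 100 174.10292448571843 223.0 244.0
top 110 173.0000786674891 220.0 247.0
top 120 173.41425354853808 209.0 250.0
top 125 173.69518231136945 216.0 250.0
top 145 173.38675942218012 187.0 227.0
top 155 173.16763450094342 196.0 239.0
top 160 172.7031264958324 179.0 237.0
top 164 172.83021980983915 190.0 238.0
top 168 167.3807765233155 209.0 240.0
top 172 167.2715940114083 220.0 234.0
top 178 172.28518549688474 220.0 231.0
side 100 172.33684408837655 152.0 207.0
side 110 172.73154042884704 152.0 208.0
side 120 173.07683540756452 157.0 205.0
side 125 171.5874437701951 154.0 192.0
side 145 172.30746745166144 130.0 170.0
side 155 172.46895643561015 141.0 197.0
side 160 172.5315077264521 143.0 193.0
side 164 172.58975902919187 145.0 191.0
side 168 171.61977414970016 153.0 190.0
side 172 166.78971225942283 163.0 186.0
side 178 173.24954345137746 166.0 187.0
```

View pics/v6.png

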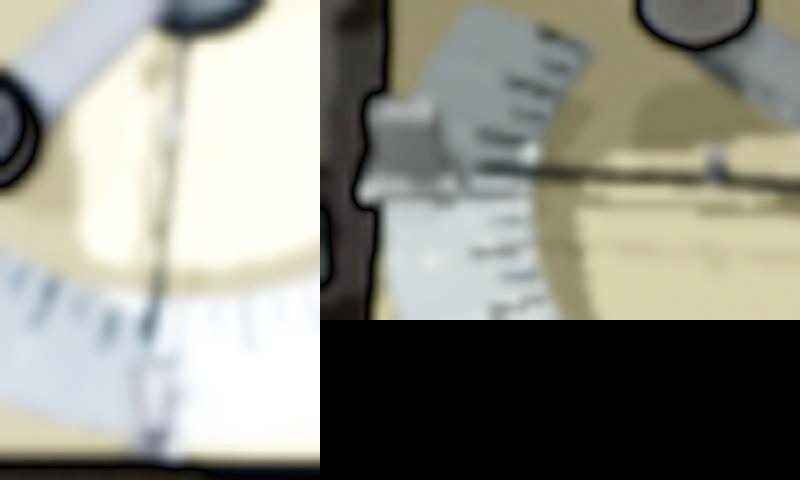

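The zoom shows the needle tip at (150,340) in the top half and (480,167) in the side half. The index is about 2.2° (7 mm) short of it. I'm going back behind the fin to push that last bit.

arm_command(
  plan=[
    [[0, -0.014, 0.81, 0.81, 0], [0, -0.014, 0.81, 0.81, 0], [0, -0.014, 0.81, 0.81, 0], [0, -0.014, 0.81, 0.81, 0], [0, -0.014, 0.81, 0.81, 0]],
  ],
)

```text
clock: 18.9
tcp_pos: [473.3, 2.7, 202.7]
tcp_rot: [-0.0, 0.053, 0.999, 0.0]
ft_force: [1.2, -0.1, 0.3]
width: 0.001
gripper_force: 0.0
```

arm_command(
  plan=[
    [[0, -0.014, 0.81, 0.81, 0], [0, -0.014, 0.81, 0.81, 0], [0, -0.014, 0.81, 0.81, 0], [0, 0, 0, 0, 0], [0, 0, 0, 0, 0]],
  ],
)

```text
clock: 19.4
tcp_pos: [480.7, 62.1, 142.4]
tcp_rot: [-0.001, 0.053, 0.999, -0.0]
ft_force: [0.1, 0.0, 0.2]
width: -0.001
gripper_force: 0.0
```

```bash
python3 - <<'E'
from h import *
rows(np.array([[480.1,77.4],[480,84.7]]),0,[83.5,81.7],1)
E
```

```text
at [480.7  62.1 142.4] yang 83.9 F [0.1  0.03 0.16] t 19.4
0 [0.087 0.607 0.443]
1 [0.037 0.29  1.8  ]
```

arm_command(
  plan=[
    [[0, 0.03, 0.2, 0, 0], [0, 0.03, 0.2, 0, 0], [0, 0.03, 0.2, 0, 0.5], [0, 0.02, 0.1, 0, 0.6], [0, 0.01, 0.1, 0, 0.6]],
  ],
)

```text
clock: 19.9
tcp_pos: [480.5, 82.1, 142.9]
tcp_rot: [0.0, 0.069, 0.998, 0.0]
ft_force: [0.6, 0.2, 0.7]
width: -0.005
gripper_force: 0.3
```

arm_command(
  plan=[
    [[0, 0.01, 0.1, 0, 0.6], [0, 0, 0, 0, 0], [0, 0, 0, 0, 0]],
  ],
)

```text
clock: 20.2
tcp_pos: [480.5, 84.4, 142.7]
tcp_rot: [-0.0, 0.074, 0.997, -0.0]
ft_force: [0.1, 0.4, -0.6]
width: -0.0
gripper_force: 0.0
```

```bash
python3 f.py 2
```

```text
[ 1.1000e-01 -1.3000e-01  0.0000e+00  4.8049e+02  8.4290e+01  1.4269e+02
  0.0000e+00  2.0270e+01] std [0.48 0.44 0.32] H 0.75 N 0.75 yang 81.6
polar 191.55968611507478 178.71665432422597
```

arm_command(
  plan=[
    [[0, 0, -0.5, 0, 0], [0, 0, -0.5, -0.5, 0], [0, 0, -0.5, -1, 0], [0, 0, -0.8, -1, 0], [0, 0, -0.8, -1, 0]],
  ],
)

```text
clock: 20.8
tcp_pos: [468.5, 5.7, 231.9]
tcp_rot: [0.0, 0.074, 0.997, -0.0]
ft_force: [-0.2, 0.6, -0.6]
width: -0.003
gripper_force: 0.0
```

arm_command(
  plan=[
    [[0, 0, -1, -1, 0], [0, 0, -1, -1, 0], [0, 0, -1, -1, 0], [0, 0, -1, 0, 0], [0, 0, 0, 0, 0]],
  ],
)

```text
clock: 21.3
tcp_pos: [453.3, -95.3, 306.8]
tcp_rot: [0.001, 0.076, 0.997, 0.0]
ft_force: [-0.2, 1.5, 1.8]
width: 0.002
gripper_force: 0.0
```

```bash
python3 n.py 6; python3 - <<'E'
from h import *
im=[]
for n,roi in(('top',(264,190,40,60)),('side',(272,165,60,40))):
    d=dict(np.load(n+'6.npz')); x,y,w,h=roi; f=d['frame']
    a=cv2.resize(f[y:y+h,x:x+w],None,fx=8,fy=8,interpolation=cv2.INTER_CUBIC)
    a=cv2.convertScaleAbs(a,alpha=1.6,beta=-150)
    H=np.array([672.4,82.8] if n=='top' else [672.2,78.4])
    # where tip and fin should appear for needle at 172.8 deg (green: z48 r160-172; red: fin top ends z89)
    def pt(r,an,z):
        A=np.radians(an); return tuple(int(v) for v in ((proj(d,[H[0]+r*np.cos(A),H[1]+r*np.sin(A),z])[0]-[x,y]+.5)*8))
    for dz in(172.8,): 
        cv2.circle(a,pt(172,dz,49),3,(0,255,0),1); 
        for r in(183,209): cv2.circle(a,pt(r,dz,89),3,(255,0,0),1)
    im.append(cv2.copyMakeBorder(a,0,480-a.shape[0],0,0,0))
save('v7.png',np.hstack(im))
E
```

```text
top fin 27 [478.8 105.   85.4] [479.6 105.6  88.3]
top roller 187 [589.8 168.6  94.2] [589.3 168.6  94.7]
side fin 53 [477.2 102.6  81.9] [477.6 101.2  83.4]
side roller 173 [589.4 165.3  93.6] [589.1 163.   92.9]
at [453.8 -92.2 305.7] yang 81.4 F [-0.7   0.76  0.53] t 21.4
0 [ -2.046   2.582 -23.571]
```

View pics/v7.png

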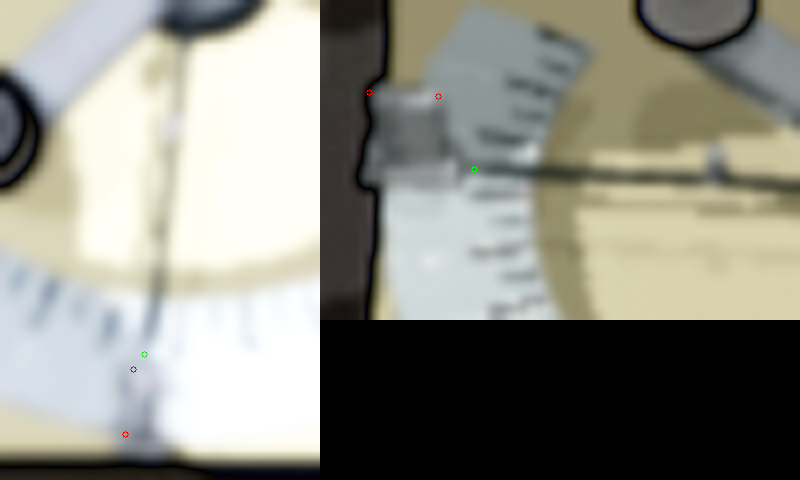

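The zoom shows the index at (460,168), in line with the needle tip at (478,168) in the side half; the top half agrees. The fin measures 173.4° (top) and 172.9° (side). The needle measures 173.1° and 172.5°, and arm kinematics puts it at 172.8°. The gap is about 1 mm, so I'm handing in.

```bash
python3 -c "
from cell import robot
print(robot.close_job())"
```

```text
the job is handed in; nothing more can be done
None
```

The job is handed in, but no verdict came back. I pressed the roller to about 12 N by the wrist force sensor, held it over 1 s, eased the arm back to rest, and slid the marker index in line with the needle (estimated 1–2 mm along the scale, limit 4.5 mm).

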